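# Lock the label roll on its unwind stand with a linchpin

### The arm

A 6-joint arm with a two-finger parallel gripper is mounted at the origin on a cart in front of the work surface, level with it; the furniture and walls round the work are solid. World frame = base frame: x ahead of the robot, y to its left, z up, the work surface at z = 0. Lengths are in mm, angles in rad, forces in N, time in s.
With the tool pointing down it reaches from about 375 to 925 mm from the base axis. Payload 5.7 kg.
Tool frame: the origin (TCP) lies at the very end of the fingers, on their centre line; the grasp point (between the pads) lies robot.grip_depth behind it (robot.grip_depth is the distance from the TCP to the grasp point, in mm); z points along the fingers, y is the direction in which the jaws open and shut (so a half turn about z gives the same grasp; the last joint's range is limited). The gripper opens to 88 mm and grips with 3 to 60 N. Pads are 20 mm wide; open, the fingers measure 115 mm over their backs; the gripper's body (75 mm by 178 mm) begins 61 mm behind the grasp point.
Start: joints at [-1.407, 0.359, 1.51, -0, 1.272, -0.115], TCP at [165.107, -576.803, 222.623] pointing down, gripper open.
Joint ranges: [-2.97, 2.97], [-1.01, 2.36], [0.21, 2.38], [-0.96, 4.11], [0.2, 2.71], [-2.98, 2.98]. Speed limits (rad/s): [2.39, 2.39, 3.14, 3.14, 3.14, 3.14].

### API

Orientations are given as [roll, pitch, yaw] about the fixed x, y, z axes, in that order (R = Rz(yaw) Ry(pitch) Rx(roll)).
In Python, from cell import readout, read_camera, ticket, robot gives the robot as it stands.
- The arm moves only by the tool carry_out, never from a script. Its argument "steps" is a list of rows, each an object with "slide": the shift along the tool's x, y, z in cm, a list of three; "spin": the turn about the tool's z in rad; "fingers": the finger opening in cm, from 0 to 8.78. In form: [{"slide": [dx, dy, dz], "spin": spin, "fingers": fingers}, ...]. A call has 1 to 12 rows; each row shifts and turns the commanded pose from where the row before left it, along the tool's axes as they then stand; what a row does not reach is not made up. A row lasts 1/8 s, in which the tool goes at most 62.5 mm and 10.7 degrees, less where a joint would pass 70% of its speed; a pose out of reach is approached as far as the arm can. A call with a gripper value outside its range is refused whole. The fingers move at their own pace and stop on an object; "grip_force" is the grip in N (left out, the last holds). Time passes only in rows, so rows that do not move let the fingers close. It gives the time, the measured TCP pose, the force and the opening at its end, in the units of the state.
- readout.sense(): the state, without advancing time (a new reading comes with each control period).
- read_camera(name): name is "scene" or "top" or "wrist"; returns a dict with "image" (480x640x3 uint8, blue, green, red), "intrinsics" (3x3 intrinsics, pixels), "k1" (the pictures are not rectified: a ray, as slopes to the right and down, at radius r is drawn at 1 + k1 r^2 times it, then the intrinsics apply), "view" (4x4, takes a point from world to camera coordinates); the wrist camera has in their place "tool_from_camera" (4x4, takes a point from camera to tool coordinates, whose origin is the TCP and whose axes are the flange's). Camera axes: x right, y down, z forward; pixel columns grow to the right and rows downward; lengths in mm; the calibration is good to about 2 mm. A picture is of the moment at which its call begins: read the wrist's pose just before it. There is no depth.
- ticket.sign_off(): hands the job in, once; it reports no verdict.
The state is a dict: "clock": time; "q": joint angles; "joint_vel": joint speeds; "tau": joint torques, N m; "eef_pos": TCP position; "tcp_rot": TCP orientation; "contact_force": force on the tool from outside, world axes, zero at the start; "torque": the same for the moment, N m; "opening": finger opening in mm.
Only numpy, scipy, OpenCV 4.12 (cv2) and the standard library are available. Lean on these libraries where they do the work, as an engineer would, in place of code of your own. Each camera call takes 0.05 s, during which the arm holds its last target. There are 200 camera calls.

### The job

Lock the label roll on its stand: push the linchpin through the hole in the stand's post until its head is fully home against the post, then swing the pin's sprung ring over the top of the post until it snaps down round the pin's end, and let go. The post slides, so find its hole by gentle feel rather than ramming the pin against it, and leave the glue stick, tape roll, carton and pouch where they are.

Things in the scene. Friction and masses are not known exactly. Their poses are not given: they have to be found in the camera images.
- stand: Label unwind stand fixed to the table: round foot 112 mm across, white label roll 90 mm across (top at 52 mm), steel washer (top at 56 mm), and through them an upright square steel post. Origin: centre of the foot's underside, on the post's axis; z up. A square hole runs right through the post along the stand's x axis; the pin enters on the -x side, towards the robot, moving along +x.
- post_mid (a point): Reference point fixed to the stand (not to the post), on the post's axis 100 mm above the stand's origin. Post: 26 x 26 mm, so its entry face is 13 mm to the stand's -x of this point, far face 13 mm to +x. Hole: 12 x 12 mm, in the middle of the post's width, its centre 14 mm below to 14 mm above this point: unknown, as the post slides (stiffly, 60 N) and no reading gives its height.
- hole_side (a point): Point 13 mm to the stand's -x of post_mid: on the entry face, where the shoulder of the pin's head must end (when level, pin origin 39 mm to -x of the post's axis). Solid post reaches 24 mm above the hole's centre and 14 mm below it (a 2 mm cap on top is only for looks); the round shaft below is 22 mm thick. The pin may press on post or stand with up to 40 N; 5 N is enough to feel it.
- pin: Steel linchpin, 0.16 kg, lying level on its head. Origin: underside of the head at the place to grip; x along the shank to the nose, z up. Head: dark block 16 mm wide (y), 36 mm high, x = -14 to +26 mm; grip it across y from above. Its front face (x = 26) is the shoulder. Shank 10 x 10 mm, axis 21 mm above the underside, x = 26 to 64 mm; at home its tip stands 12 mm out of the far face.
- pin_nose (a point): Middle of the pin's nose, at x = 64, y = 0, z = 21 mm of the pin. The shank's last 5 mm taper to this blunt 8.8 x 8.8 mm end, which slips into the hole if off by less than about 1.5 mm, else lands on the post's face. Hole clearance is 1 mm each side; in the grip the nose tends to sag a little, and a pin tilted over about 0.07 rad binds in the hole.
- ring (a joint): Swing of the pin's wire ring, rad, hinged on the head at x = 22, z = 21 mm of the pin, axis along y; legs 18.5 mm either side of the shank straddle the post. 0: open (start), leaning forward, 1.13 rad above the shank. Grows as it swings forward and down. 1.13: shut, level, round the shank's end. Over-centre spring: pushes back below 0.6, snaps shut above 0.6; about 12 N of push is enough.
- ring_bar (a point): Middle of the ring's cross bar (wire 5 mm thick, straight for 18 mm along the pin's y), 48 mm from the hinge. Open, it stands 20 mm ahead of the hinge and 43 mm above it.
- glue_stick: Glue stick standing upright, 25 mm across, 95 mm high; bystander. Origin at the centre of its underside.
- tape_2: Roll of brown tape lying flat, 90 mm across, 48 mm high; bystander. Origin at the centre of its underside.
- carton_1: Dark printed carton, 78 x 117 x 58 mm; bystander. Origin at the centre of its underside.
- pouch_2: Grey foil pouch, 100 x 62 x 25 mm; bystander. Origin at the centre of its underside.
There are look-alikes about, which are no part of the job. Leave any green look-alike of the pin alone.

How it is judged:
By the outcome, as a careful person would: the job done as asked, in the order asked, and still so for the second after the job is handed in, with the robot touching nothing.
It also fails if it takes over 64 s, if anything falls off the work surface, if the arm or the gripper's body presses on something with over 40 N, if the wrist force passes 120 N, or if a joint passes its speed limit or range.

## Working session

There is one attempt and no reset: what is moved stays moved. The work goes in short steps, Python scripts to look and compute and a tool call to move; the robot and the scene stay as the last step left them, time stands still between calls to the robot, and variables do not carry over. Pictures are saved under pics/ and viewed, about 8 in all and at most 12, crops included, and the job is handed in when it is done.

Besides the shell and the picture viewer there is one more tool, called after "Request:" as name([rows], argument=value, ...), one row to a line, values as JSON. carry_out: Moves the arm, as the interface text tells. Its arguments: {"type":"object","properties":{"steps":{"type":"array"},"grip_force":{"type":"number"}},"required":["steps"]}

```bash
mkdir -p pics; ls; cat > h.py <<'E'
import numpy as np, cv2
from cell import readout, read_camera, ticket, robot
from scipy.spatial.transform import Rotation as R
def tool():
    s=readout.sense(); T=np.eye(4); T[:3,:3]=R.from_euler('xyz',s['tcp_rot']).as_matrix(); T[:3,3]=s['eef_pos']; return T,s
def snap(name,fn=None):
    T,s=tool(); c=read_camera(name)
    V=np.array(c['view']) if 'view' in c else np.linalg.inv(T@np.array(c['tool_from_camera']))
    if fn: cv2.imwrite('pics/'+fn+'.png',c['image']); np.savez('pics/'+fn+'.npz',V=V,K=c['intrinsics'],k1=c['k1'])
    return c['image']
def cal(fn):
    d=np.load('pics/'+fn+'.npz'); return d['V'],d['K'],float(d['k1'])
def proj(fn,P):
    V,K,k=cal(fn); p=(V@np.append(P,1))[:3]; u=p[:2]/p[2]; u=u*(1+k*(u@u)); return K[:2,:2]@u+K[:2,2]
def ray(fn,px):
    V,K,k=cal(fn); u=cv2.undistortPoints(np.array([[px]],float),K,np.array([k,0,0,0.]))[0,0]
    M=np.linalg.inv(V); return M[:3,3],M[:3,:3]@np.array([u[0],u[1],1])
def atz(fn,px,z):
    o,d=ray(fn,px); return o+d*(z-o[2])/d[2]
def tri(*obs):
    A=[];b=[]
    for fn,px in obs:
        o,d=ray(fn,px); d=d/np.linalg.norm(d); P=np.eye(3)-np.outer(d,d); A.append(P); b.append(P@o)
    A=np.vstack(A); b=np.hstack(b); x,*_=np.linalg.lstsq(A,b,rcond=None); return x, np.abs(A@x-b).max()
E
python3 - <<'E'
from h import *
snap('scene','s0');snap('top','t0')
T,s=tool();print(s,robot.grip_depth,[a for a in dir(robot) if a[0]!='_'])
for f in('s0','t0'):
    V,K,k=cal(f);print(f,np.linalg.inv(V)[:3,3].round(),K[0,0],k)
E
```

```text
pics
{'clock': 0.1, 'q': array([-1.40708034e+00,  3.59443228e-01,  1.51131476e+00, -3.19829965e-06,
        1.27250706e+00, -1.15124080e-01]), 'joint_vel': array([-0.00112395, -0.00049209, -0.00211747, -0.00036533, -0.00061951,
       -0.00145549]), 'tau': array([-4.22753019e-04, -5.16356993e+01, -2.71404594e+01,  6.75867498e-02,
        2.75928568e-02, -2.17709021e-05]), 'eef_pos': array([ 165.01986177, -576.21311483,  221.89114564]), 'tcp_rot': array([-3.13993097e+00, -1.89073147e-04,  2.78840857e-01]), 'contact_force': array([ 0.53095561, -0.279488  ,  0.06261938]), 'torque': array([-0.02489778, -0.0609809 ,  0.00778807]), 'opening': 87.91778392921374} 18.700000000000003 ['Unreachable', 'grip_depth']
s0 [125. 670. 487.] 469.26992151904375 -0.09959745765856062
t0 [ 517.   -0. 1110.] 469.2202286646495 -0.12779915440828246
```

View pics/s0.png

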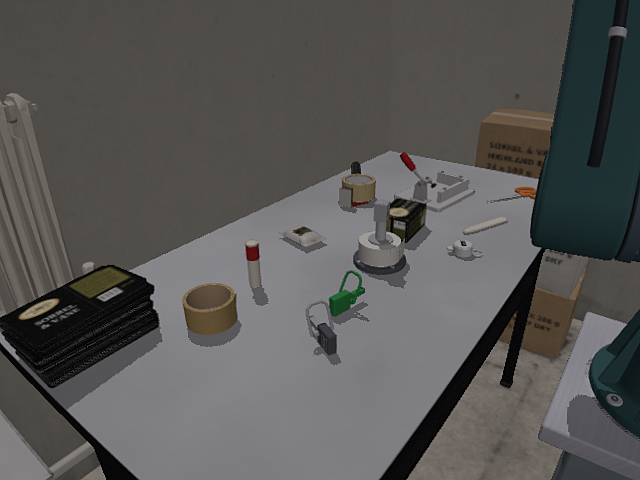

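View pics/t0.png

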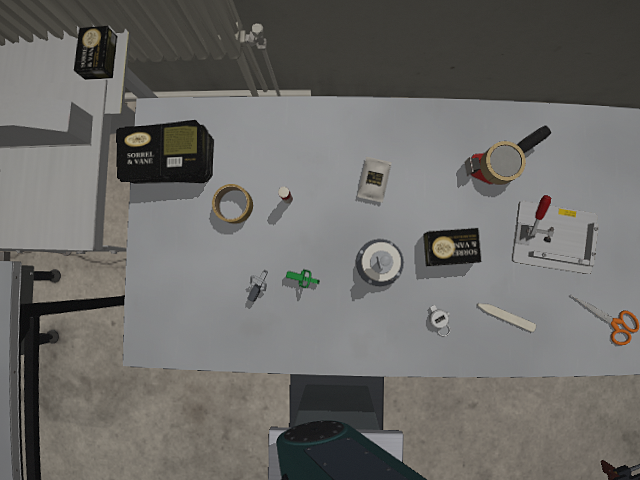

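The scene view shows the dark pin near (325,335), the green look-alike near (345,298) and the stand near (380,240). In the top view they are at (257,287), (302,279) and (379,262). Next I'll make one composite of enlarged crops.

```bash
python3 - <<'E'
from h import *
s=cv2.imread('pics/s0.png');t=cv2.imread('pics/t0.png')
z=lambda im,x,y,w,h:cv2.resize(im[y:y+h,x:x+w],(400,300),interpolation=cv2.INTER_CUBIC)
cv2.imwrite('pics/c0.png',np.vstack([np.hstack([z(s,290,290,80,60),z(s,340,190,80,60+0)]),np.hstack([z(t,225,260,80,60),z(t,340,232,80,60)])]))
for n,px,h in(('pin',(257,287),20),('stand',(379,262),50),('carton',(452,247),58),('glue',(285,194),95)):print(n,atz('t0',px,h).round())
E
```

```text
pin [489. 190.  20.]
stand [552. -90.  50.]
carton [ 588. -254.   58.]
glue [696. 121.  95.]
```

View pics/c0.png

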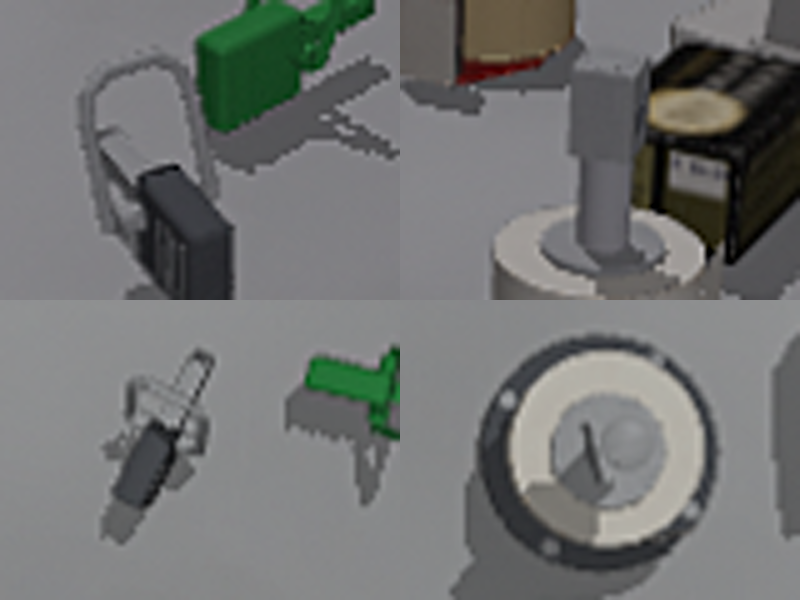

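```bash
cat >> h.py <<'E'
def plan(wps, step=60.):
    """wps: (x,y,z,yaw[,pitch ignored]) ; prints rows in tool axes, from measured pose"""
    T,s=tool(); p=T[:3,3].copy(); yaw=s['tcp_rot'][2]; out=[]
    for w in wps:
        d=np.array(w[:3])-p; n=max(1,int(np.ceil(max(np.linalg.norm(d)/step,abs(w[3]-yaw)/0.18)))); dy=(w[3]-yaw)/n
        for i in range(n):
            c,si=np.cos(yaw),np.sin(yaw); v=d/n
            out.append({"slide":[round((c*v[0]+si*v[1])/10,2),round((si*v[0]-c*v[1])/10,2),round(-v[2]/10,2)],"spin":round(-dy,3)})
            yaw+=dy
        p=np.array(w[:3],float)
    return out
E
python3 - <<'E'
from h import *
c=read_camera('wrist');print(np.array(c['tool_from_camera']).round(2),c['intrinsics'][0])
r=plan([(450,-330,230,0.28),(430,-90,230,0.),(440,150,230,-.49)]);print(len(r));[print(x) for x in r]
E
```

```text
[[-0.0000e+00 -9.6000e-01 -2.8000e-01  7.5130e+01]
 [ 1.0000e+00 -0.0000e+00 -0.0000e+00 -2.0000e-02]
 [ 0.0000e+00 -2.8000e-01  9.6000e-01 -1.6332e+02]
 [ 0.0000e+00  0.0000e+00  0.0000e+00  1.0000e+00]] [362.46764841   0.         318.5094445 ]
17
{'slide': [np.float64(4.88), np.float64(-2.26), np.float64(-0.11)], 'spin': np.float64(-0.0)}
{'slide': [np.float64(4.88), np.float64(-2.26), np.float64(-0.11)], 'spin': np.float64(-0.0)}
{'slide': [np.float64(4.88), np.float64(-2.26), np.float64(-0.11)], 'spin': np.float64(-0.0)}
{'slide': [np.float64(4.88), np.float64(-2.26), np.float64(-0.11)], 'spin': np.float64(-0.0)}
{'slide': [np.float64(4.88), np.float64(-2.26), np.float64(-0.11)], 'spin': np.float64(-0.0)}
{'slide': [np.float64(4.88), np.float64(-2.26), np.float64(-0.11)], 'spin': np.float64(-0.0)}
{'slide': [np.float64(4.88), np.float64(-2.26), np.float64(-0.11)], 'spin': np.float64(-0.0)}
{'slide': [np.float64(0.94), np.float64(-4.72), np.float64(-0.0)], 'spin': np.float64(0.056)}
{'slide': [np.float64(0.68), np.float64(-4.77), np.float64(-0.0)], 'spin': np.float64(0.056)}
{'slide': [np.float64(0.41), np.float64(-4.8), np.float64(-0.0)], 'spin': np.float64(0.056)}
{'slide': [np.float64(0.14), np.float64(-4.81), np.float64(-0.0)], 'spin': np.float64(0.056)}
{'slide': [np.float64(-0.13), np.float64(-4.81), np.float64(-0.0)], 'spin': np.float64(0.056)}
{'slide': [np.float64(0.2), np.float64(-4.8), np.float64(-0.0)], 'spin': np.float64(0.098)}
{'slide': [np.float64(-0.27), np.float64(-4.8), np.float64(-0.0)], 'spin': np.float64(0.098)}
{'slide': [np.float64(-0.74), np.float64(-4.75), np.float64(-0.0)], 'spin': np.float64(0.098)}
{'slide': [np.float64(-1.2), np.float64(-4.65), np.float64(-0.0)], 'spin': np.float64(0.098)}
{'slide': [np.float64(-1.65), np.float64(-4.51), np.float64(-0.0)], 'spin': np.float64(0.098)}
```

Request:
carry_out([
  {"slide":[4.88,-2.26,-0.1],"spin":0},
  {"slide":[4.88,-2.26,-0.1],"spin":0},
  {"slide":[4.88,-2.26,-0.1],"spin":0},
  {"slide":[4.88,-2.26,-0.1],"spin":0},
  {"slide":[4.88,-2.26,-0.1],"spin":0},
  {"slide":[4.88,-2.26,-0.1],"spin":0},
  {"slide":[4.88,-2.26,-0.1],"spin":0},
  {"slide":[0.94,-4.72,0],"spin":0.056},
  {"slide":[0.68,-4.77,0],"spin":0.056},
  {"slide":[0.4,-4.8,0],"spin":0.056},
  {"slide":[0.14,-4.8,0],"spin":0.056},
  {"slide":[-0.13,-4.8,0],"spin":0.056},
])

```text
validation failed for argument at $.st...
```

```bash
python3 - <<'E'
from h import *
T,s=tool();print(s['clock'],s['eef_pos'],s['tcp_rot'],s['joint_vel'].round(2)); snap('wrist','w_st')
E
```

```text
0.15 [ 165.01850706 -576.30849019  222.00006096] [-3.14018079e+00 -1.41245775e-04  2.78806954e-01] [-0. -0. -0.  0.  0.  0.]
```

Request:
carry_out([
  {"slide":[4.88,-2.26,-0.1],"spin":0,"fingers":8.7},
  {"slide":[4.88,-2.26,-0.1],"spin":0,"fingers":8.7},
  {"slide":[4.88,-2.26,-0.1],"spin":0,"fingers":8.7},
  {"slide":[4.88,-2.26,-0.1],"spin":0,"fingers":8.7},
  {"slide":[4.88,-2.26,-0.1],"spin":0,"fingers":8.7},
  {"slide":[4.88,-2.26,-0.1],"spin":0,"fingers":8.7},
  {"slide":[4.88,-2.26,-0.1],"spin":0,"fingers":8.7},
  {"slide":[0.94,-4.72,0],"spin":0.056,"fingers":8.7},
  {"slide":[0.68,-4.77,0],"spin":0.056,"fingers":8.7},
  {"slide":[0.4,-4.8,0],"spin":0.056,"fingers":8.7},
  {"slide":[0.14,-4.8,0],"spin":0.056,"fingers":8.7},
  {"slide":[-0.13,-4.8,0],"spin":0.056,"fingers":8.7},
])

```text
clock: 1.7
eef_pos: [429.9, -89.5, 229.7]
tcp_rot: [-3.141, -0.0, -0.003]
contact_force: [0.4, 0.6, -0.1]
opening: 87.1
```

```bash
python3 - <<'E'
from h import *
T,s=tool();print(s['clock'],s['eef_pos'],s['tcp_rot'],s['joint_vel'].round(2)); snap('wrist','w_st')
E
```

```text
1.7 [429.87422174 -89.5327661  229.65662831] [-3.14142230e+00 -1.46880958e-04 -3.40737359e-03] [ 0.77 -0.19  0.23  0.   -0.04  1.21]
```

```bash
python3 - <<'E'
from h import *
snap('wrist');T,s=tool();print(s['joint_vel'].round(2)); snap('wrist','w_st')
E
```

```text
[-0.06  0.02 -0.04 -0.04 -0.02 -0.11]
```

Request:
carry_out([
  {"slide":[0.2,-4.8,0],"spin":0.098,"fingers":8.7},
  {"slide":[-0.27,-4.8,0],"spin":0.098,"fingers":8.7},
  {"slide":[-0.74,-4.75,0],"spin":0.098,"fingers":8.7},
  {"slide":[-1.2,-4.65,0],"spin":0.098,"fingers":8.7},
  {"slide":[-1.65,-4.5,0],"spin":0.098,"fingers":8.7},
  {"slide":[0,0,0],"spin":0,"fingers":8.7},
])

```text
clock: 2.6
eef_pos: [441.4, 150.5, 229.7]
tcp_rot: [-3.141, -0.0, -0.488]
contact_force: [0.5, -0.7, 0.9]
opening: 87.1
```

```bash
python3 - <<'E'
from h import *
T,s=tool();print(s['clock'],s['eef_pos'],s['tcp_rot'],s['joint_vel'].round(2)); a=snap('wrist','w_p')
cv2.imwrite('pics/c1.png',np.hstack([cv2.resize(cv2.imread('pics/w_st.png')[:, 120:520],(400,480)),cv2.resize(a[:,120:520],(400,480))]))
E
```

```text
2.6 [441.4190403  150.53661098 229.70246362] [-3.14085049e+00 -4.77216958e-04 -4.87782191e-01] [-0.06 -0.01  0.02 -0.03  0.01 -0.09]
```

View pics/c1.png

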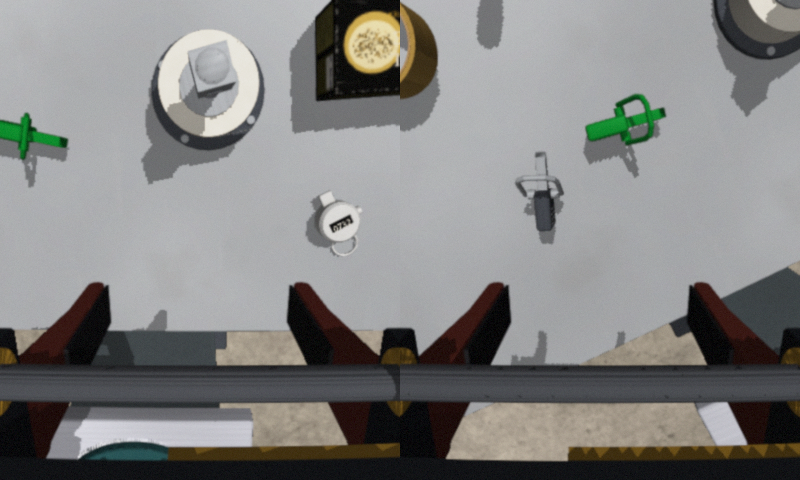

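Left half (stand): the post top is near (212,68), so full-image (332,68). Right half (pin): the nose is near (261,153) and the rear of the head near (265,228) in full-image pixels. Now a zoom on both.

```bash
python3 - <<'E'
from h import *
a=cv2.imread('pics/w_p.png');b=cv2.imread('pics/w_st.png');s=cv2.imread('pics/s0.png')
z=lambda im,x,y,w,h,W,H:cv2.resize(im[y:y+h,x:x+w],(W,H),interpolation=cv2.INTER_CUBIC)
L=z(a,228,142,66,100,396,600); 
R1=z(b,300,30,66,50,396,300); R2=z(s,365,195,40,30,396,300)
im=np.hstack([L,np.vstack([R1,R2])])
cv2.imwrite('pics/c2.png',cv2.convertScaleAbs(im,alpha=1.3))
for px in((261,153),(262,152)):print(tri(('t0',(266,271)),('w_p',px)))
print(atz('w_p',(265,228),36),atz('w_p',(264,195),36))
E
```

```text
(array([526.88457336, 172.32394101,   7.38527343]), np.float64(0.4450816045977888))
(array([526.64428933, 169.43664506,  21.78033951]), np.float64(0.18077353327032597))
[459.88822568 202.21642075  36.        ] [489.24634089 186.25306269  36.        ]
```

View pics/c2.png

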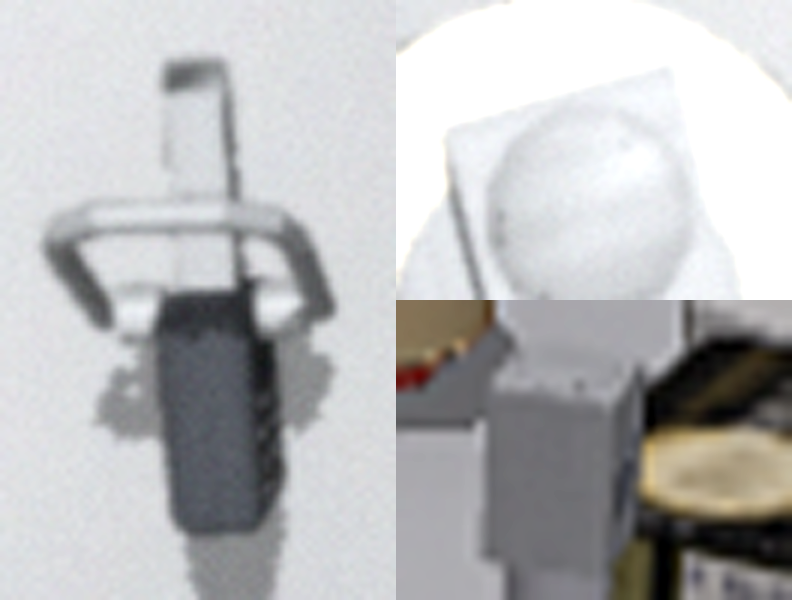

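```bash
cat > fit.py <<'E'
from h import *
from scipy.optimize import least_squares
# post: params x,y,yaw,hole z
obs=[('w_st',(308.7,51.7),(13,13,26)),('w_st',(345.3,41.3),(13,-13,26)),
('s0',(374.5,203.6),(13,13,26)),('s0',(386.6,205.6),(-13,13,26)),('s0',(389.4,202.1),(-13,-13,26)),('s0',(377,199.5),(13,-13,26)),
('s0',(374.2,220.8),(13,13,-14)),('s0',(386.1,222.8),(-13,13,-14)),('s0',(387.8,212.7),(-13,0,0))]
def W(p,l): return R.from_euler('z',p[2]).apply(l)+np.array([p[0],p[1],p[3]])
f=lambda p:np.concatenate([proj(n,W(p,l))-px for n,px,l in obs])
r=least_squares(f,[552,-90,.28,100]);print('post',r.x,r.fun.reshape(-1,2).round(1).tolist())
ob2=[('w_p',(255.5,197),(26,8,36)),('w_p',(269.7,197.8),(26,-8,36)),('w_p',(256.7,229.5),(-14,8,36)),('w_p',(271,230),(-14,-8,36)),('w_p',(260.5,153),(64,0,25.4)),('t0',(266,271),(64,0,24))]
g=lambda p:np.concatenate([proj(n,W(p,l))-px for n,px,l in ob2])
r=least_squares(g,[489,190,-.49,0]);print('pin',r.x,r.fun.reshape(-1,2).round(1).tolist())
E
python3 fit.py
```

```text
post [ 5.51919471e+02 -9.51073464e+01  2.59060634e-01  1.09619883e+02] [[-1.5, -0.3], [0.9, -1.0], [0.2, -0.1], [0.9, -0.3], [1.4, -1.5], [1.3, -0.6], [-0.2, 1.1], [0.4, 1.0], [0.7, 2.3]]
pin [467.06677266 203.23702223  -0.47215067 -19.04137029] [[-1.2, -2.9], [-0.1, -4.0], [-0.1, 2.0], [0.6, 1.3], [0.9, 3.1], [-0.8, 1.2]]
```

```bash
cat >> fit.py <<'E'
ob2=[('w_p',(255.5,197),(24,8,36)),('w_p',(269.7,197.8),(24,-8,36)),('w_p',(256.7,229.5),(-12,8,36)),('w_p',(271,230),(-12,-8,36)),('w_p',(255.2,152.6),(64,4.4,25.4)),('w_p',(265.5,152.2),(64,-4.4,25.4))]
g=lambda p:np.concatenate([proj(n,W(np.append(p,0),l))-px for n,px,l in ob2])
r=least_squares(g,[489,190,-.49]);print('pin z0',r.x,r.fun.reshape(-1,2).round(1).tolist())
p=np.append(r.x,0); print([proj('t0',W(p,l)).round(1) for l in((64,0,25),(-14,0,36))])
E
python3 fit.py|tail -2
```

```text
pin z0 [ 4.68511352e+02  1.99065438e+02 -4.63486968e-01] [[-1.8, -1.4], [0.2, -2.7], [-0.4, 1.5], [1.0, 0.6], [1.2, 1.0], [-0.2, 1.1]]
[array([265.4, 271.4]), array([248.9, 301.3])]
```

```bash
python3 - <<'E'
from h import *
[print({k:np.array(v).tolist() for k,v in x.items()}) for x in plan([(468.5,199,100,-.464),(468.5,199,6,-.464)],50)]
E
```

```text
{'slide': [0.02, -1.9, 4.32], 'spin': -0.008}
{'slide': [0.04, -1.9, 4.32], 'spin': -0.008}
{'slide': [0.05, -1.9, 4.32], 'spin': -0.008}
{'slide': [0.0, -0.0, 4.7], 'spin': -0.0}
{'slide': [0.0, -0.0, 4.7], 'spin': -0.0}
```

Request:
carry_out([
  {"slide":[0.02,-1.9,4.32],"spin":-0.008,"fingers":8.7},
  {"slide":[0.04,-1.9,4.32],"spin":-0.008,"fingers":8.7},
  {"slide":[0.05,-1.9,4.32],"spin":-0.008,"fingers":8.7},
  {"slide":[0,0,0],"spin":0,"fingers":8.7},
  {"slide":[0,0,0],"spin":0,"fingers":8.7},
])

```text
clock: 3.28
eef_pos: [468.5, 197.5, 100.9]
tcp_rot: [3.141, -0.0, -0.468]
contact_force: [-0.5, -0.5, -0.0]
opening: 87.1
```

```bash
python3 - <<'E'
from h import *
T,s=tool();print(s['clock'],s['eef_pos'],s['tcp_rot'],s['contact_force']); a=snap('wrist','w_p2')
for l in((0,8,36),(0,-8,36),(26,0,36),(-14,0,36),(64,0,25)):
    q=proj('w_p2',R.from_euler('z',-.4635).apply(l)+np.array([468.5,199,0])); cv2.circle(a,tuple(int(round(v)) for v in q),2,(0,0,255),-1)
cv2.imwrite('pics/c3.png',a)
E
```

```text
3.275 [468.50447618 197.46753465 100.93300407] [ 3.14134421e+00 -3.94829097e-04 -4.67817497e-01] [-0.4685952  -0.50091035 -0.04320696]
```

View pics/c3.png

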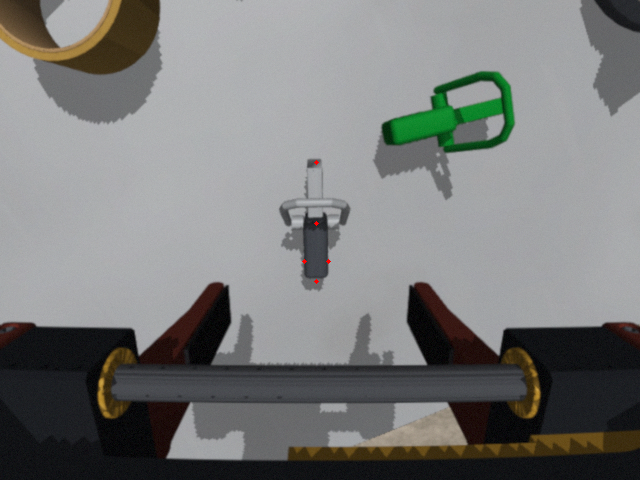

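The marks line up with the pin: head at columns 304–328, rows 222–277, nose at (316,161). It sits about 1 mm further forward than I estimated. I'll go down and grip.

Request:
carry_out([
  {"slide":[0.1,0,4.0],"spin":0,"fingers":8.7},
  {"slide":[0,0,4.0],"spin":0,"fingers":8.7},
  {"slide":[0,0,1.4],"spin":0,"fingers":8.7},
  {"slide":[0,0,0],"spin":0,"fingers":8.7},
  {"slide":[0,0,0],"spin":0,"fingers":1.0},
  {"slide":[0,0,0],"spin":0,"fingers":1.0},
  {"slide":[0,0,0],"spin":0,"fingers":1.0},
  {"slide":[0,0,0],"spin":0,"fingers":1.0},
  {"slide":[0,0,0],"spin":0,"fingers":1.0},
  {"slide":[0,0,0],"spin":0,"fingers":1.0},
], grip_force=45)

```text
clock: 4.58
eef_pos: [468.8, 198.5, 6.1]
tcp_rot: [-3.142, 0.0, -0.467]
contact_force: [0.4, 0.2, 0.2]
opening: 30.9
```

```bash
python3 - <<'E'
from h import *
T,s=tool();print(s['clock'],s['eef_pos'],s['tcp_rot'],s['contact_force'],s['torque'],s['opening'])
E
```

```text
4.575 [468.76813252 198.47030296   6.06088476] [-3.14157759e+00  1.59008875e-04 -4.67175728e-01] [0.37291202 0.23800413 0.21418859] [ 0.06650624  0.00807128 -0.01692926] 30.86243846837074
```

Request:
carry_out([
  {"slide":[0,0,0],"spin":0,"fingers":1.0},
  {"slide":[0,0,0],"spin":0,"fingers":1.0},
  {"slide":[0,0,0],"spin":0,"fingers":1.0},
  {"slide":[0,0,0],"spin":0,"fingers":1.0},
  {"slide":[0,0,-1.5],"spin":0,"fingers":1.0},
  {"slide":[0,0,-4.5],"spin":0,"fingers":1.0},
  {"slide":[0,0,-5.0],"spin":0,"fingers":1.0},
  {"slide":[0,0,-1.4],"spin":0,"fingers":1.0},
])

```text
clock: 5.58
eef_pos: [470.7, 199.0, 133.7]
tcp_rot: [-3.138, -0.004, -0.467]
contact_force: [1.5, -0.3, -2.0]
opening: 16.1
```

```bash
python3 - <<'E'
from h import *
T,s=tool();print(s['clock'],s['eef_pos'],s['contact_force'],s['torque'],s['opening'])
r=plan([(439,-125,125,.26)],45);print(len(r));[print({k:np.array(v).tolist() for k,v in x.items()}) for x in r]
E
```

```text
5.575 [470.73872541 198.95577577 133.73321473] [ 1.48665029 -0.25520869 -1.96533402] [0.08395506 0.00364798 0.00894234] 16.064375301119668
8
{'slide': [1.47, 3.79, 0.11], 'spin': -0.091}
{'slide': [1.12, 3.91, 0.11], 'spin': -0.091}
{'slide': [0.76, 4.0, 0.11], 'spin': -0.091}
{'slide': [0.39, 4.05, 0.11], 'spin': -0.091}
{'slide': [0.02, 4.07, 0.11], 'spin': -0.091}
{'slide': [-0.35, 4.05, 0.11], 'spin': -0.091}
{'slide': [-0.71, 4.01, 0.11], 'spin': -0.091}
{'slide': [-1.07, 3.92, 0.11], 'spin': -0.091}
```

Request:
carry_out([
  {"slide":[1.47,3.79,0.11],"spin":-0.091,"fingers":1.0},
  {"slide":[1.12,3.91,0.11],"spin":-0.091,"fingers":1.0},
  {"slide":[0.76,4.0,0.11],"spin":-0.091,"fingers":1.0},
  {"slide":[0.39,4.05,0.11],"spin":-0.091,"fingers":1.0},
  {"slide":[0.02,4.07,0.11],"spin":-0.091,"fingers":1.0},
  {"slide":[-0.35,4.05,0.11],"spin":-0.091,"fingers":1.0},
  {"slide":[-0.71,4.0,0.11],"spin":-0.091,"fingers":1.0},
  {"slide":[-1.07,3.92,0.11],"spin":-0.091,"fingers":1.0},
  {"slide":[0,0,0],"spin":0,"fingers":1.0},
  {"slide":[0,0,0],"spin":0,"fingers":1.0},
])

```text
clock: 6.82
eef_pos: [436.3, -124.7, 120.8]
tcp_rot: [-3.14, 0.001, 0.259]
contact_force: [-0.4, -0.1, -1.9]
opening: 15.9
```

```bash
python3 - <<'E'
from h import *
T,s=tool();print(s['clock'],s['eef_pos'],s['tcp_rot'],s['contact_force'],s['torque'],s['joint_vel'].round(3)); a=snap('wrist','w_h');b=snap('scene','s_h')
z=lambda im,x,y,w,h,W,H:cv2.resize(im[y:y+h,x:x+w],(W,H),interpolation=cv2.INTER_CUBIC)
cv2.imwrite('pics/c4.png',np.vstack([z(a,200,0,240,300,480,600)]) if 0 else np.hstack([z(a,220,0,200,300,400,600),z(b,355,185,60,90,400,600)]))
E
```

```text
6.825 [ 436.31349151 -124.6906234   120.83987849] [-3.14010721e+00  1.09670448e-03  2.59001743e-01] [-0.40738611 -0.09769487 -1.93068078] [0.0313676  0.01755462 0.00513629] [ 0.021 -0.006  0.001  0.002 -0.    -0.006]
```

View pics/c4.png

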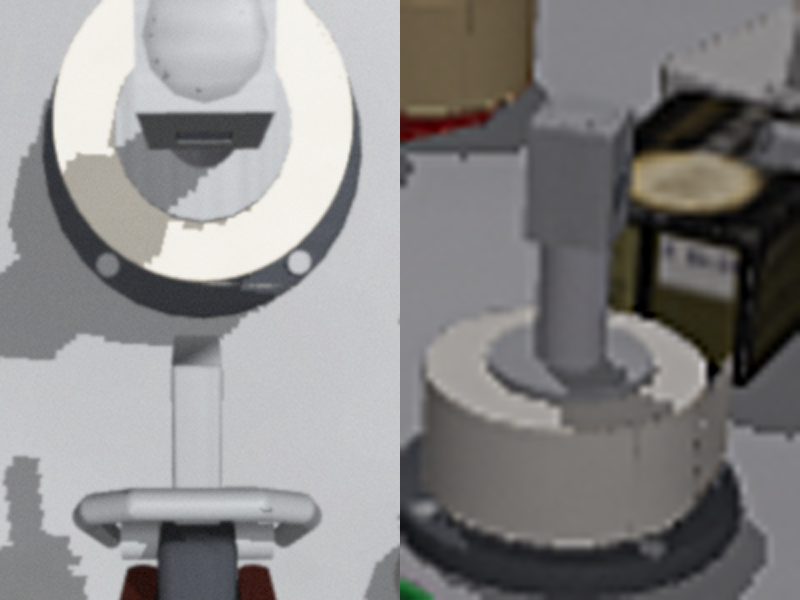

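```bash
cat > fit2.py <<'E'
from h import *
from scipy.optimize import least_squares
W=lambda p,l: R.from_euler('z',p[2]).apply(l)+np.array([p[0],p[1],0])
def run(obs,tag):
    def f(p): return np.concatenate([proj(n,W(p,(a,b,p[3] if c else p[4])))-px for n,px,a,b,c in obs])
    r=least_squares(f,[552,-95,.26,133,95]); J=r.jac
    print(tag,r.x.round(3),'hole z from top24/bot14',r.x[3]-24,r.x[4]+14,r.fun.reshape(-1,2).round(1).tolist())
w=[('w_h',(287.5,56),-13,13,1),('w_h',(357.5,56.3),-13,-13,1),('w_h',(296,74),-13,13,0),('w_h',(349,74),-13,-13,0)]
s=[('s_h',(374.5,202.2),13,13,1),('s_h',(385.75,204.8),-13,13,1),('s_h',(389.8,200.75),-13,-13,1),('s_h',(374,220.2),13,13,0),('s_h',(385.5,222),-13,13,0)]
run(w,'wrist');run(w+s,'both')
T,_=tool(); print(np.linalg.inv(T)@np.array([*W((551.9,-95.1,.26),(-13,0,0))[:2],110,1]))
# nose in tool at depth guesses
for z in (130,135,140): print(z,(np.linalg.inv(T)@np.append(atz('w_h',(318.4,168),z),1)).round(1))
E
python3 fit2.py
```

```text
wrist [ 5.52770e+02 -9.54450e+01  2.56000e-01  1.34808e+02  9.65560e+01] hole z from top24/bot14 110.80837427017866 110.55583724140095 [[0.8, -0.1], [-0.2, -0.3], [-1.1, 0.2], [0.3, 0.3]]
both [ 5.52559e+02 -9.55310e+01  2.52000e-01  1.36020e+02  9.84860e+01] hole z from top24/bot14 112.01972983750892 112.48636306142537 [[0.5, -0.4], [0.1, -0.2], [-1.4, -0.2], [0.5, 0.2], [0.0, 0.9], [1.5, 0.1], [0.9, -0.4], [-0.2, 0.2], [0.8, 0.4]]
[105.88081912   1.66008757  10.91889418   1.        ]
130 [64.6  0.4 -9.   1. ]
135 [ 64.9   0.4 -14.    1. ]
140 [ 65.2   0.4 -19.    1. ]
```

The wrist view shows the entry face square to the pin: top corners (287,56) and (357,56), bottom corners (296,74) and (349,74) in full-image pixels, shank centred on column 318. Both the top and bottom edges put the hole at z ≈ 111.

```bash
python3 - <<'E'
from h import *
c,s=np.cos(.256),np.sin(.256); x,y=552.77,-95.45; d=86; lat=-0.4  # tool y dir=(s,-c)
t=np.array([x-d*c+lat*s,y-d*s-lat*c]);print(t)
for w in plan([(*t,97,.257)],8):print(w)
E
```

```text
[ 469.4714061 -116.8393491]
{'slide': [np.float64(0.56), np.float64(0.02), np.float64(0.4)], 'spin': np.float64(0.001)}
{'slide': [np.float64(0.56), np.float64(0.02), np.float64(0.4)], 'spin': np.float64(0.001)}
{'slide': [np.float64(0.56), np.float64(0.02), np.float64(0.4)], 'spin': np.float64(0.001)}
{'slide': [np.float64(0.56), np.float64(0.02), np.float64(0.4)], 'spin': np.float64(0.001)}
{'slide': [np.float64(0.56), np.float64(0.02), np.float64(0.4)], 'spin': np.float64(0.001)}
{'slide': [np.float64(0.56), np.float64(0.02), np.float64(0.4)], 'spin': np.float64(0.001)}
```

Request:
carry_out([
  {"slide":[0.56,0.02,0.4],"spin":0,"fingers":1.0},
  {"slide":[0.56,0.02,0.4],"spin":0,"fingers":1.0},
  {"slide":[0.56,0.02,0.4],"spin":0,"fingers":1.0},
  {"slide":[0.56,0.02,0.4],"spin":0,"fingers":1.0},
  {"slide":[0.56,0.02,0.4],"spin":0,"fingers":1.0},
  {"slide":[0.56,0.02,0.4],"spin":0.002,"fingers":1.0},
  {"slide":[0,0,0],"spin":0,"fingers":1.0},
  {"slide":[0,0,0],"spin":0,"fingers":1.0},
])

```text
clock: 7.92
eef_pos: [469.7, -117.8, 97.2]
tcp_rot: [-3.141, 0.0, 0.259]
contact_force: [-0.5, 1.0, -1.4]
opening: 15.5
```

```bash
python3 - <<'E'
from h import *
T,s=tool();print(s['clock'],s['eef_pos'],s['tcp_rot'],s['contact_force'],s['torque'],s['joint_vel'].round(3)); a=snap('wrist','w_i');b=snap('scene','s_i')
z=lambda im,x,y,w,h,W,H:cv2.resize(im[y:y+h,x:x+w],(W,H),interpolation=cv2.INTER_CUBIC)
cv2.imwrite('pics/c5.png',np.hstack([z(a,260,0,120,180,400,600),z(b,365,185,60,90,400,600)]))
E
```

```text
7.925 [ 469.74239268 -117.8128753    97.22675331] [-3.14131809e+00  2.80778154e-04  2.58834434e-01] [-0.49287308  0.97229215 -1.35662074] [-0.07896193  0.04786105 -0.02154415] [-0.001 -0.005  0.002  0.    -0.001  0.   ]
```

View pics/c5.png

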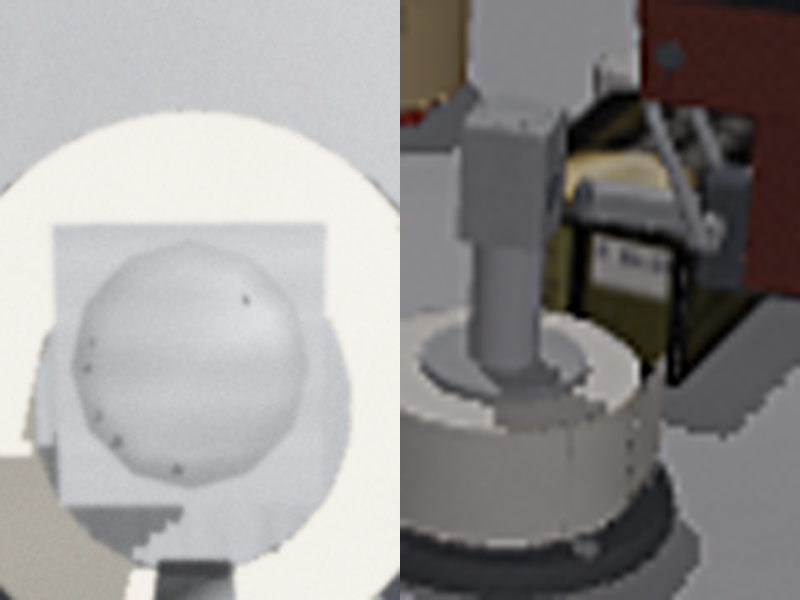

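Wrist view: the nose is at column ~319 and the post's centre at ~317, so the pin needs to move about 0.6 mm in −y of the tool. Scene view: the shank runs parallel to the post's edges (no visible sag) and its axis points about 1–1.5 mm above the hole's centre. I'll correct both and feel forward.

Request:
carry_out([
  {"slide":[0,-0.06,0.1],"spin":0,"fingers":1.0},
  {"slide":[0.3,0,0],"spin":0,"fingers":1.0},
  {"slide":[0.2,0,0],"spin":0,"fingers":1.0},
  {"slide":[0.1,0,0],"spin":0,"fingers":1.0},
  {"slide":[0.1,0,0],"spin":0,"fingers":1.0},
  {"slide":[0.1,0,0],"spin":0,"fingers":1.0},
  {"slide":[0.1,0,0],"spin":0,"fingers":1.0},
  {"slide":[0,0,0],"spin":0,"fingers":1.0},
])

```text
clock: 9.02
eef_pos: [478.5, -114.9, 96.3]
tcp_rot: [-3.142, -0.0, 0.259]
contact_force: [-0.2, -0.3, -2.4]
opening: 15.8
```

Request:
carry_out([
  {"slide":[0.1,0,0],"spin":0,"fingers":1.0},
  {"slide":[0.1,0,0],"spin":0,"fingers":1.0},
  {"slide":[0,0,0],"spin":0,"fingers":1.0},
])

```text
clock: 9.4
eef_pos: [480.5, -114.5, 96.3]
tcp_rot: [-3.142, -0.0, 0.259]
contact_force: [-0.3, -0.4, -2.2]
opening: 15.7
```

Request:
carry_out([
  {"slide":[0.1,0,0],"spin":0,"fingers":1.0},
  {"slide":[0.1,0,0],"spin":0,"fingers":1.0},
  {"slide":[0,0,0],"spin":0,"fingers":1.0},
])

```text
clock: 9.78
eef_pos: [482.5, -113.9, 96.3]
tcp_rot: [-3.142, -0.0, 0.259]
contact_force: [0.4, 0.7, -2.4]
opening: 15.5
```

Request:
carry_out([
  {"slide":[0.1,0,0],"spin":0,"fingers":1.0},
  {"slide":[0.1,0,0],"spin":0,"fingers":1.0},
  {"slide":[0.1,0,0],"spin":0,"fingers":1.0},
  {"slide":[0,0,0],"spin":0,"fingers":1.0},
])

```text
clock: 10.28
eef_pos: [485.4, -113.2, 96.3]
tcp_rot: [-3.142, -0.0, 0.259]
contact_force: [-0.4, 0.2, -2.2]
opening: 16.0
```

```bash
python3 - <<'E'
from h import *
T,s=tool();print(s['eef_pos'],s['contact_force'],s['torque'])
c,n=np.cos(.257),np.sin(.257); d=np.array([552.77,-95.45])-s['eef_pos'][:2]; print('along',d@[c,n],'lat',d@[n,-c])
E
```

```text
[ 485.3503312  -113.15319193   96.2723616 ] [-0.3986385  0.2207832 -2.174336 ] [0.03722285 0.00291402 0.00773918]
along 69.70519723517548 lat 0.014983192645082966
```

Request:
carry_out([
  {"slide":[0.15,0,0],"spin":0,"fingers":1.0},
  {"slide":[0.15,0,0],"spin":0,"fingers":1.0},
  {"slide":[0.15,0,0],"spin":0,"fingers":1.0},
  {"slide":[0.15,0,0],"spin":0,"fingers":1.0},
])

```text
clock: 10.78
eef_pos: [491.2, -111.6, 96.3]
tcp_rot: [-3.142, -0.0, 0.259]
contact_force: [-0.3, -0.6, -1.4]
opening: 15.7
```

Request:
carry_out([
  {"slide":[0.15,0,0],"spin":0,"fingers":1.0},
  {"slide":[0.15,0,0],"spin":0,"fingers":1.0},
  {"slide":[0.15,0,0],"spin":0,"fingers":1.0},
  {"slide":[0.15,0,0],"spin":0,"fingers":1.0},
])

```text
clock: 11.28
eef_pos: [496.9, -110.1, 96.3]
tcp_rot: [-3.141, 0.0, 0.259]
contact_force: [-0.1, -0.3, -0.4]
opening: 16.1
```

Request:
carry_out([
  {"slide":[0.15,0,0],"spin":0,"fingers":1.0},
  {"slide":[0.15,0,0],"spin":0,"fingers":1.0},
  {"slide":[0.15,0,0],"spin":0,"fingers":1.0},
  {"slide":[0.15,0,0],"spin":0,"fingers":1.0},
])

```text
clock: 11.78
eef_pos: [502.7, -108.5, 96.3]
tcp_rot: [-3.141, -0.0, 0.259]
contact_force: [-0.2, 0.3, -1.8]
opening: 15.8
```

Request:
carry_out([
  {"slide":[0.15,0,0],"spin":0,"fingers":1.0},
  {"slide":[0.15,0,0],"spin":0,"fingers":1.0},
  {"slide":[0.15,0,0],"spin":0,"fingers":1.0},
  {"slide":[0.15,0,0],"spin":0,"fingers":1.0},
])

```text
clock: 12.28
eef_pos: [508.5, -107.0, 96.3]
tcp_rot: [-3.141, -0.0, 0.259]
contact_force: [-0.9, -0.0, -1.2]
opening: 15.8
```

Request:
carry_out([
  {"slide":[0.1,0,0],"spin":0,"fingers":1.0},
  {"slide":[0.1,0,0],"spin":0,"fingers":1.0},
  {"slide":[0.1,0,0],"spin":0,"fingers":1.0},
  {"slide":[0.1,0,0],"spin":0,"fingers":1.0},
])

```text
clock: 12.78
eef_pos: [512.3, -106.0, 96.3]
tcp_rot: [-3.141, 0.0, 0.259]
contact_force: [0.4, 0.2, -1.3]
opening: 15.7
```

Request:
carry_out([
  {"slide":[0.1,0,0],"spin":0,"fingers":1.0},
  {"slide":[0.05,0,0],"spin":0,"fingers":1.0},
])

```text
clock: 13.02
eef_pos: [513.2, -105.7, 96.2]
tcp_rot: [-3.141, 0.001, 0.259]
contact_force: [-3.4, -1.9, 0.4]
opening: 15.7
```

Request:
carry_out([
  {"slide":[0.05,0,0],"spin":0,"fingers":1.0},
  {"slide":[0.05,0,0],"spin":0,"fingers":1.0},
])

```text
clock: 13.28
eef_pos: [513.1, -105.6, 96.1]
tcp_rot: [-3.141, 0.003, 0.259]
contact_force: [-6.3, -4.2, 2.1]
opening: 15.7
```

Request:
carry_out([
  {"slide":[0.05,0,0],"spin":0,"fingers":1.0},
  {"slide":[0.05,0,0],"spin":0,"fingers":1.0},
  {"slide":[0,0,0],"spin":0,"fingers":1.0},
])

```text
clock: 13.65
eef_pos: [513.1, -105.6, 96.1]
tcp_rot: [-3.141, 0.005, 0.259]
contact_force: [-8.9, -4.5, 3.9]
opening: 15.9
```

```bash
python3 - <<'E'
from h import *
T,s=tool();print(s['eef_pos'],s['tcp_rot'],s['contact_force'],s['torque'])
a=snap('wrist','w_j');b=snap('scene','s_j')
z=lambda im,x,y,w,h,W,H:cv2.resize(im[y:y+h,x:x+w],(W,H),interpolation=cv2.INTER_CUBIC)
cv2.imwrite('pics/c6.png',np.hstack([z(a,240,0,160,240,400,600),z(b,355,185,60,90,400,600)]))
E
```

```text
[ 513.14002864 -105.56700198   96.10037642] [-3.14096946  0.00450534  0.25932692] [-8.92614387 -4.51780437  3.88329668] [-0.72227167  1.23757861 -0.05689219]
```

View pics/c6.png

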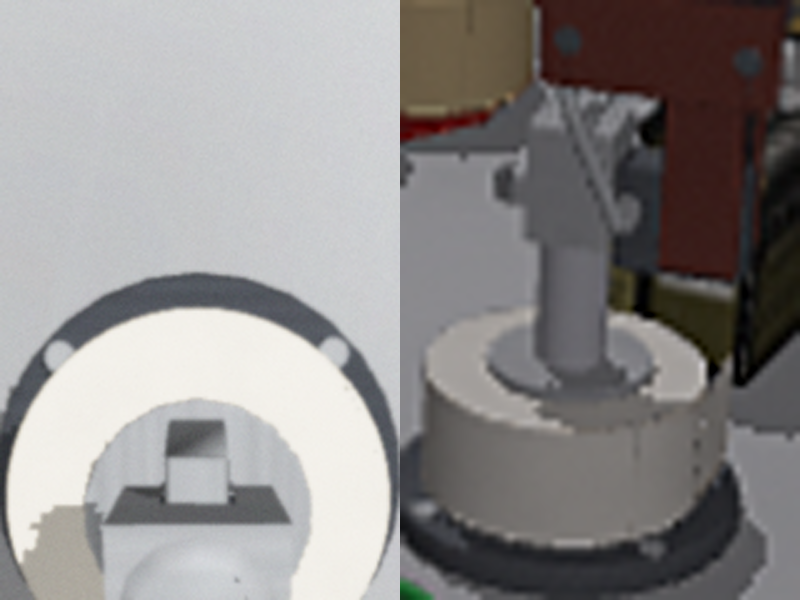

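The far side shows the shank standing well out of the post, and the shoulder reached the face at about 10 N. I'll release, rise straight up, and close the fingers.

Request:
carry_out([
  {"slide":[-0.1,0,0],"spin":0,"fingers":4.5},
  {"slide":[0,0,0],"spin":0,"fingers":4.5},
  {"slide":[0,0,0],"spin":0,"fingers":4.5},
  {"slide":[0,0,0],"spin":0,"fingers":4.5},
  {"slide":[0,0,-2],"spin":0,"fingers":4.5},
  {"slide":[0,0,-4],"spin":0,"fingers":4.5},
  {"slide":[0,0,-4],"spin":0,"fingers":0},
  {"slide":[0,0,0],"spin":0,"fingers":0},
  {"slide":[0,0,0],"spin":0,"fingers":0},
  {"slide":[0,0,0],"spin":0,"fingers":0},
  {"slide":[0,0,0],"spin":0,"fingers":0},
  {"slide":[0,0,0],"spin":0,"fingers":0},
])

```text
clock: 15.25
eef_pos: [514.4, -105.3, 195.6]
tcp_rot: [-3.141, 0.001, 0.259]
contact_force: [-0.3, -0.4, -0.4]
opening: 0.6
```

```bash
python3 - <<'E'
from h import *
T,s=tool();print(s['eef_pos'],s['tcp_rot'],s['contact_force'],s['torque'],s['opening'])
h=np.array([513.2,-105.65,111.1]); c,n=np.cos(.257),np.sin(.257)
d=s['eef_pos']-h; print('along',d[0]*c+d[1]*n,'lat',d[0]*n-d[1]*c,'z',s['eef_pos'][2])
a=snap('wrist','w_k');b=snap('scene','s_k')
z=lambda im,x,y,w,h,W,H:cv2.resize(im[y:y+h,x:x+w],(W,H),interpolation=cv2.INTER_CUBIC)
cv2.imwrite('pics/c7.png',np.hstack([z(a,220,120,200,300,400,600),z(b,355,165,80,120,400,600)]))
E
```

```text
[ 514.37587941 -105.25198779  195.59182661] [-3.14076925e+00  1.05790954e-03  2.58798146e-01] [-0.3376981  -0.40840169 -0.44852262] [ 0.01397585 -0.04077147  0.03635466] 0.5759410545620413
along 1.2384266873242074 lat -0.08605494587131268 z 195.59182661200794
```

View pics/c7.png

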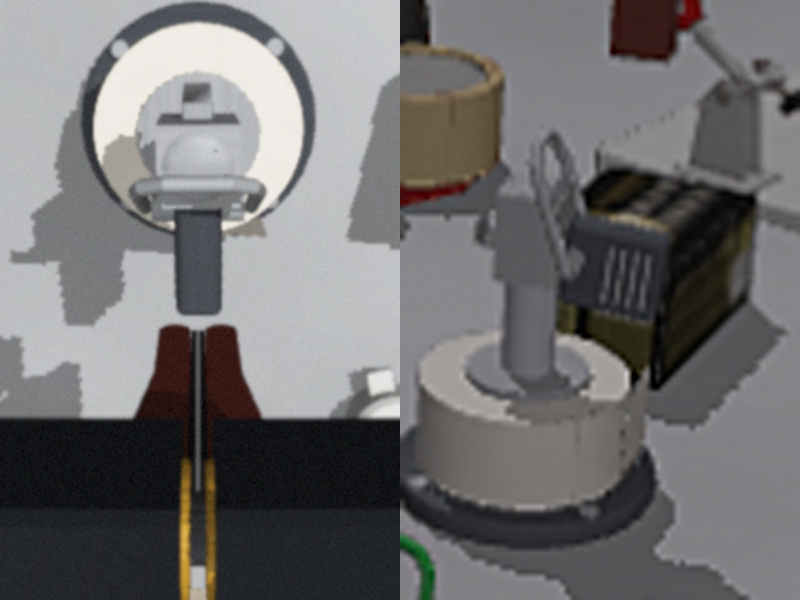

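The pin stays home, hanging with a slight head-down lean. The ring is open, with its bar over the post at (320,212) in the full wrist picture. I'll check the bar's place in numbers.

```bash
python3 - <<'E'
from h import *
T,s=tool()
for z in (150,154): print(z,(np.linalg.inv(T)@np.append(atz('w_k',(320,212.5),z),1)).round(1))
E
```

```text
150 [35.7  0.5 45.9  1. ]
154 [36.4  0.5 41.9  1. ]
```

Request:
carry_out([
  {"slide":[2.0,0.05,0.5],"spin":0,"fingers":0},
  {"slide":[2.03,0,1.5],"spin":0,"fingers":0},
  {"slide":[0,0,1.56],"spin":0,"fingers":0},
  {"slide":[0,0,0],"spin":0,"fingers":0},
  {"slide":[0,0,0],"spin":0,"fingers":0},
])

```text
clock: 15.98
eef_pos: [553.1, -95.5, 160.5]
tcp_rot: [-3.141, 0.001, 0.259]
contact_force: [-1.0, -0.4, 0.5]
opening: 0.4
```

Request:
carry_out([
  {"slide":[0.15,0,0.35],"spin":0,"fingers":0},
  {"slide":[0.22,0,0.13],"spin":0,"fingers":0},
  {"slide":[0.23,0,0.12],"spin":0,"fingers":0},
])

```text
clock: 16.35
eef_pos: [560.7, -94.4, 156.0]
tcp_rot: [3.14, -0.002, 0.259]
contact_force: [-0.4, 1.1, 7.6]
opening: 0.4
```

Request:
carry_out([
  {"slide":[0.25,0,0.14],"spin":0,"fingers":0},
  {"slide":[0.25,0,0.14],"spin":0,"fingers":0},
  {"slide":[0.22,0,0.16],"spin":0,"fingers":0},
  {"slide":[0.22,0,0.16],"spin":0,"fingers":0},
])

```text
clock: 16.85
eef_pos: [570.1, -91.8, 149.9]
tcp_rot: [3.14, -0.003, 0.259]
contact_force: [0.7, 0.5, 4.6]
opening: 0.2
```

Request:
carry_out([
  {"slide":[0.2,0,0.18],"spin":0,"fingers":0},
  {"slide":[0.2,0,0.18],"spin":0,"fingers":0},
  {"slide":[0.18,0,0.19],"spin":0,"fingers":0},
  {"slide":[0.18,0,0.19],"spin":0,"fingers":0},
])

```text
clock: 17.35
eef_pos: [575.2, -89.5, 140.6]
tcp_rot: [-3.141, 0.002, 0.259]
contact_force: [-0.2, -0.3, -1.2]
opening: 0.7
```

Request:
carry_out([
  {"slide":[0.13,0,0.2],"spin":0,"fingers":0},
  {"slide":[0.12,0,0.21],"spin":0,"fingers":0},
  {"slide":[0.1,0,0.22],"spin":0,"fingers":0},
  {"slide":[0.1,0,0.22],"spin":0,"fingers":0},
])

```text
clock: 17.85
eef_pos: [580.3, -88.5, 132.5]
tcp_rot: [-3.141, 0.0, 0.259]
contact_force: [-0.5, -0.1, -0.3]
opening: 0.6
```

Request:
carry_out([
  {"slide":[0,0,-4],"spin":0,"fingers":0},
  {"slide":[-2,0,-4],"spin":0,"fingers":0},
  {"slide":[-6,0,0],"spin":0,"fingers":0},
  {"slide":[-4,0,0],"spin":0,"fingers":0},
  {"slide":[0,0,0],"spin":0,"fingers":0},
  {"slide":[0,0,0],"spin":0,"fingers":0},
])

```text
clock: 18.6
eef_pos: [465.4, -119.5, 213.1]
tcp_rot: [3.141, -0.002, 0.258]
contact_force: [0.1, 0.8, 0.5]
opening: 0.8
```

```bash
python3 - <<'E'
from h import *
T,s=tool();print(s['eef_pos'],s['contact_force'],s['clock'])
a=snap('wrist','w_l');b=snap('scene','s_l')
z=lambda im,x,y,w,h,W,H:cv2.resize(im[y:y+h,x:x+w],(W,H),interpolation=cv2.INTER_CUBIC)
cv2.imwrite('pics/c8.png',np.hstack([z(a,240,60,160,240,400,600),z(b,365,185,60,90,400,600)]))
E
```

```text
[ 465.39555097 -119.45033008  213.12298825] [0.05621152 0.81118226 0.50052683] 18.6
```

View pics/c8.png

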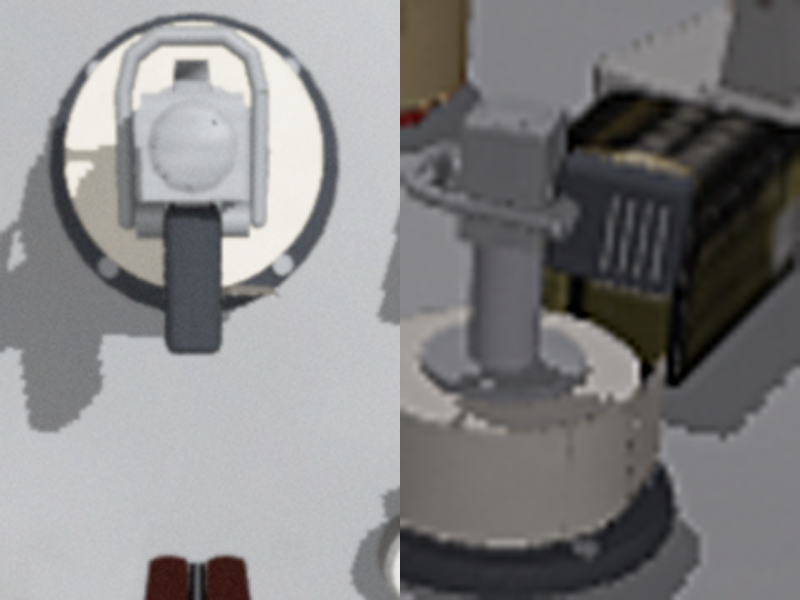

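The ring is down round the shank's end, behind the post. The head droops slightly, so I'll nudge its rear face gently with the closed fingers to make sure it is seated.

Request:
carry_out([
  {"slide":[0,-0.08,3],"spin":0,"fingers":0},
  {"slide":[0,0,4.5],"spin":0,"fingers":0},
  {"slide":[0,0,3.4],"spin":0,"fingers":0},
  {"slide":[1.2,0,0],"spin":0,"fingers":0},
  {"slide":[0.6,0,0],"spin":0,"fingers":0},
  {"slide":[0,0,0],"spin":0,"fingers":0},
  {"slide":[0,0,0],"spin":0,"fingers":0},
])

```text
clock: 19.58
eef_pos: [482.3, -114.0, 104.8]
tcp_rot: [3.141, -0.002, 0.259]
contact_force: [-0.4, 0.3, -0.4]
opening: 0.6
```

Request:
carry_out([
  {"slide":[0.15,0,0],"spin":0,"fingers":0},
  {"slide":[0.15,0,0],"spin":0,"fingers":0},
  {"slide":[0,0,0],"spin":0,"fingers":0},
])

```text
clock: 19.95
eef_pos: [484.6, -113.1, 103.9]
tcp_rot: [3.142, -0.0, 0.259]
contact_force: [-0.5, -0.0, -0.0]
opening: -0.1
```

Request:
carry_out([
  {"slide":[0.15,0,0],"spin":0,"fingers":0},
  {"slide":[0.15,0,0],"spin":0,"fingers":0},
  {"slide":[0.15,0,0],"spin":0,"fingers":0},
  {"slide":[0,0,0],"spin":0,"fingers":0},
])

```text
clock: 20.45
eef_pos: [488.4, -111.8, 103.6]
tcp_rot: [-3.141, 0.001, 0.259]
contact_force: [-1.3, -1.2, 0.3]
opening: 0.5
```

Request:
carry_out([
  {"slide":[0.1,0,0],"spin":0,"fingers":0},
  {"slide":[0.1,0,0],"spin":0,"fingers":0},
  {"slide":[0,0,0],"spin":0,"fingers":0},
])

```text
clock: 20.82
eef_pos: [488.4, -111.4, 103.4]
tcp_rot: [-3.14, 0.004, 0.259]
contact_force: [-7.7, -3.1, 4.2]
opening: 0.7
```

Request:
carry_out([
  {"slide":[0.1,0,0],"spin":0,"fingers":0},
  {"slide":[0.1,0,0],"spin":0,"fingers":0},
  {"slide":[0,0,0],"spin":0,"fingers":0},
])

```text
clock: 21.2
eef_pos: [488.3, -111.0, 103.2]
tcp_rot: [-3.139, 0.008, 0.26]
contact_force: [-11.2, -5.4, 7.0]
opening: 0.3
```

Request:
carry_out([
  {"slide":[0.1,0,0],"spin":0,"fingers":0},
  {"slide":[0.1,0,0],"spin":0,"fingers":0},
  {"slide":[0,0,0],"spin":0,"fingers":0},
])

```text
clock: 21.58
eef_pos: [488.3, -110.6, 103.0]
tcp_rot: [-3.139, 0.011, 0.26]
contact_force: [-15.7, -6.3, 10.2]
opening: 0.7
```

Request:
carry_out([
  {"slide":[-1,0,0],"spin":0,"fingers":0},
  {"slide":[-2,0,0],"spin":0,"fingers":0},
  {"slide":[-1.1,0,-4],"spin":0,"fingers":0},
  {"slide":[0,0,-5],"spin":0,"fingers":0},
  {"slide":[0,0,0],"spin":0,"fingers":0},
  {"slide":[0,0,0],"spin":0,"fingers":0},
  {"slide":[0,0,0],"spin":0,"fingers":0},
])

```text
clock: 22.45
eef_pos: [453.9, -120.4, 192.5]
tcp_rot: [-3.14, 0.002, 0.259]
contact_force: [-0.0, -0.0, 0.2]
opening: 0.5
```

```bash
python3 - <<'E'
from h import *
T,s=tool();print(s['eef_pos'],s['contact_force'],s['clock'])
a=snap('wrist','w_m');b=snap('scene','s_m')
z=lambda im,x,y,w,h,W,H:cv2.resize(im[y:y+h,x:x+w],(W,H),interpolation=cv2.INTER_CUBIC)
cv2.imwrite('pics/c9.png',np.hstack([z(a,240,60,160,240,400,600),z(b,365,195,40,60,400,600)]))
E
```

```text
[ 453.8819709  -120.43646075  192.48569194] [-0.03469893 -0.02116301  0.15993396] 22.45
```

View pics/c9.png

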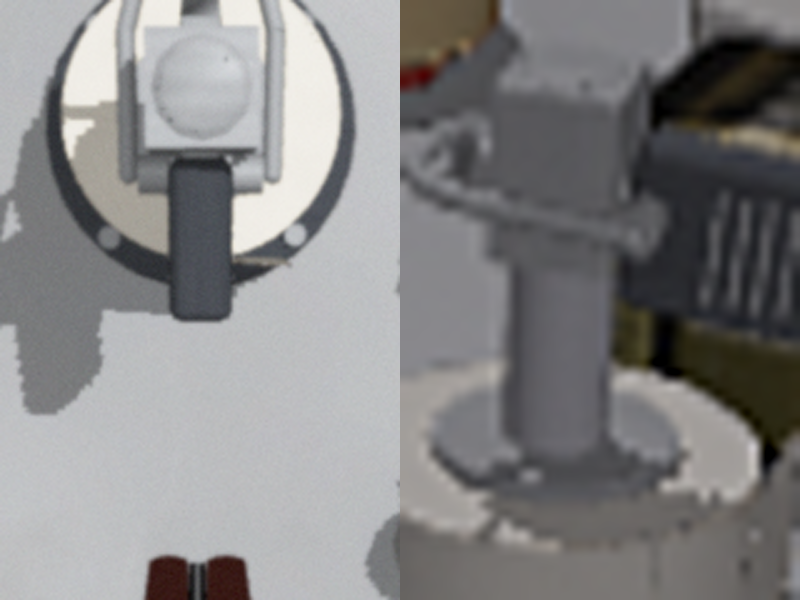

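```bash
python3 - <<'E'
from h import *
print(ticket.sign_off())
E
```

```text
the job is handed in; nothing more can be done
None
```

The label roll is locked on its stand: the pin is through the post's hole and its ring is snapped shut round the pin's end. I handed the job in at about 22.5 s of the 64 s allowed.

- **Finding the hole:** The camera fit put the hole at about 111 mm above the table. The nose went in on the first feel, with no measurable contact on the face.
- **Seating the head:** I pushed the pin in until the shoulder stopped against the post at about 10 N, then released it.
- **Closing the ring:** I pressed the ring bar over the post with the closed fingers. The highest push I read was about 8 N, and it fell to zero as the ring snapped. A picture afterwards showed the ring level round the shank's end.
- **Extra check on the head:** I nudged the rear of the head at up to about 20 N and it did not move. It touched about 2.5 mm earlier than I had worked out, which I put down to the lean described below.
- **Leaving things clear:** The arm ended clear of everything, with the force reading at zero. I never went near the glue stick, tape roll, carton, pouch or green look-alike, but I did not take a separate final look at them.

**What disagreed:** the pin hangs a few hundredths of a radian head-down within the hole's clearance. The last picture therefore hints at a small gap, under about 1 mm, at the top of the shoulder. I took it as resting home rather than backed out, because it would not move further under the nudge.

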